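# Snap a tube lamp into the tester and switch it on under its guard

### The job

Test the tube lamp: lay it across the two copper end clips of the black lamp holder, let go of it, then press it down from above until both ends snap fully home. Then lift the clear guard flap on the grey switch box, flip the red toggle over to its other side, and lower the guard shut again. Do not disturb the crockery around.

Things in the scene. Friction and masses are not known exactly. Their poses are not given: they have to be found in the camera images.
- lamp_center (a point): centre of the loose tube lamp: frosted glass tube 24 mm in diameter, a square aluminium cap 28 x 28 mm, 22 mm long, at each end, and on each cap a brass tip chamfered over its 8 mm from 28 to 4 mm square; 150 mm long over all, bare glass in the middle 90 mm; about 70 g. x runs along the tube, both ends are alike. It lies on the counter, axis 14 mm up; it may be gripped across the glass.
- holder_seat (a point): where the lamp's centre is when the lamp is fully home in the holder: 34 mm above the counter; x runs along the lamp's axis, z is up. A lamp let go in the holder rests with its chamfers on the two clips, its centre about 22 mm above this point. Some 5 to 15 N pressed down on the middle of the glass spreads the clips; past half-way they snap in over the ends and hold the lamp on its pads.
- holder: the fixed lamp holder; origin under its middle on the counter, x along the lamp. Black base 196 x 64 x 10 mm; a white pad under each lamp cap, its top 20 mm up; beside each cap a pair of red cheeks (20 mm long, centred 57 mm from the middle) that leave a channel 32 mm wide, flared at the top to about 48 mm, 67 mm high. Within 45 mm of the middle it is open on both sides down to the base.
- nose_a (a point): middle of the round nose (radius 5 mm, 44 mm above the counter) of the copper leaf clip at the holder's -x end. The leaf is hinged at its foot and sprung inward; the noses leave a gap of 139 mm along x while unspread.
- nose_b (a point): the same of the clip at the holder's +x end
- guard (a joint): angle of the clear guard flap on the switch box: 0 = lowered onto its rest, 1.9 rad = fully raised and leaning back. It rises from the front. A stiff hinge: it stays where it is left (about 0.8 N at the handle moves it). It may stand a little ajar at the start.
- guard_handle (a point): centre of the yellow handle bar on the flap's free edge: 14 mm in diameter, 24 mm long along the box's y, on a 10 mm wide tongue, 107 mm from the hinge axis, 70 mm above the counter when lowered. Both of its ends are free: it can be pinched end to end and turns between the fingers as the flap swings. Moves with the flap.
- guard_hinge (a point): middle of the flap's hinge axis, fixed on the switch box, 70 mm above the counter; z is up, y along the hinge axis, x from the front of the box (handle side) to its back. At guard angle a the handle is at x = -107 cos(a) mm, z = +107 sin(a) mm from here.
- switchbox: the fixed grey switch box, 130 (x) x 90 x 30 mm; origin under its middle on the counter, axes as at the hinge, which lies at x = +50 mm. The flap plate (85 x 60 x 3 mm) rests when lowered on a black wall 60 mm wide, 5 mm thick, 68 mm high from the counter, at x = -30 mm; two 72 mm high posts carry the hinge. The sides (+y, -y) are open.
- toggle (a joint): angle of the red toggle: near 0 = off (leaning 0.45 rad to the box's +y side), 0.9 rad = fully on (leaning 0.45 rad to -y). It stays where it is left and turns with about 1.2 N at its tip.
- toggle_tip (a point): centre of the red ball (10 mm in diameter) at the toggle's tip. The toggle stands under the flap, 45 mm in front of the hinge (box x = +5 mm, y = 0); it pivots 32 mm above the counter about the box's x, and its tip is 26 mm from the pivot.
- mug: bystander: blue mug, 76 mm in diameter, 72 mm high, with a handle; origin at the middle of its underside
- saucers: bystander: stack of saucers, 116 mm in diameter, 30 mm high; origin at the middle of its underside
- vase: bystander: green glass vase, 64 mm in diameter, 155 mm high; origin at the middle of its underside
- sugar_pot: bystander: white lidded sugar pot, 68 mm in diameter, 80 mm high; origin at the middle of its underside
- lamp: the same lamp as a whole (its pose is better taken from its centre); origin 14 mm under its centre

How it is judged:
By the outcome, as a careful person would: the job done as asked, in the order asked, and still so for the second after the job is handed in, with the robot touching nothing.
It also fails if it takes over 72 s, if anything falls off the work surface, if the arm or the gripper's body presses on something with over 40 N, if the wrist force passes 120 N, or if a joint passes its speed limit or range.

### The arm

A 6-joint arm with a two-finger parallel gripper is mounted at the origin on the work surface. World frame = base frame: x ahead of the robot, y to its left, z up, the work surface at z = 0. Lengths are in m, angles in degrees, forces in N, time in s.
With the tool pointing down it reaches from about 0.25 to 0.85 m from the base axis. Payload 12.5 kg.
Tool frame: the origin (TCP) lies at the very end of the fingers, on their centre line; the grasp point (between the pads) lies 19 mm behind it; z points along the fingers, y is the line along which they close (so a half turn about z gives the same grasp; the last joint's range is limited). The gripper opens to 93 mm and grips with 3 to 60 N. Pads are 15 mm wide; open, the fingers measure 128 mm over their backs; the gripper's body (75 mm by 188 mm) begins 65 mm behind the grasp point.
Start: joints at [67.976, 20.094, 94.641, -0, 65.266, -4.847], TCP at [0.162, 0.525, 0.219] pointing down, gripper open.
Joint ranges: [-157.81, 157.81], [-45, 120.19], [0.68, 151.7], [-89.99, 269.99], [4.06, 180], [-164.3, 164.3]. Speed limits (degrees/s): [127.2, 127.2, 159.86, 180, 180, 180].

### API

Orientations are given as [roll, pitch, yaw] about the fixed x, y, z axes, in that order (R = Rz(yaw) Ry(pitch) Rx(roll)).
In Python, from station import manip gives the robot as it stands.
- The arm moves only by the tool servo_tool, never from a script. Its argument "commands" is a list of rows, each an object of numbers: "x", "y", "z": the shift along the world's x, y, z in mm; "ax", "ay", "az": the turn, a rotation vector about the world's x, y, z in units of 10 degrees (1.0 is 10 degrees); "grip": the closure, from 0 (fully open) to 1 (shut). In form: [{"x": .., "y": .., "z": .., "ax": .., "ay": .., "az": .., "grip": ..}, ...]. A call has 1 to 10 rows; each row shifts and turns the commanded pose from where the row before left it; what a row does not reach is not made up. A row lasts 1/8 s, in which the tool goes at most 62.5 mm and 10.7 degrees, less where a joint would pass 70% of its speed; a pose out of reach is approached as far as the arm can. A call with a gripper value outside its range is refused whole. The fingers move at their own pace and stop on an object; "squeeze" is the grip in N (left out, the last holds). Time passes only in rows, so rows that do not move let the fingers close. It gives the time, the measured TCP pose, the force, the opening and the grip force at its end, in the units of the state.
- manip.state(): the state, without advancing time (a new reading comes with each control period).
- manip.get_image(name): name is "scene" or "side" or "wrist"; returns a dict with "img" (480x640x3 uint8, red, green, blue), "fx", "fy", "cx", "cy" (pixels), "dist_coeffs" ([k1, k2, p1, p2, k3] as OpenCV has them; the pictures are not rectified), "pose" (4x4, takes a point from camera to world coordinates); the wrist camera has in their place "T_tool_cam" (4x4, takes a point from camera to tool coordinates, whose origin is the TCP and whose axes are the flange's). Camera axes: x right, y down, z forward; pixel columns grow to the right and rows downward; lengths in m; the calibration is good to about 2 mm. A picture is of the moment at which its call begins: read the wrist's pose just before it. There is no depth.
- manip.job_done(): hands the job in; it is judged then, once.
The state is a dict: "time_s": time; "joints": joint angles; "dq": joint speeds; "tau": joint torques, N m; "tool_pos": TCP position; "eef_rot": TCP orientation; "ft_force": force on the tool from outside, world axes, zero at the start; "torque": the same for the moment, N m; "opening": finger opening in m; "grasp_force": force on a finger pad.
Only numpy, scipy, OpenCV 4.12 (cv2) and the standard library are available. Lean on these libraries where they do the work, as an engineer would, in place of code of your own. Each camera call takes 0.05 s, during which the arm holds its last target. There are 200 camera calls.

## Working session

There is one attempt and no reset: what is moved stays moved. The work goes in short steps, Python scripts to look and compute and a tool call to move; the robot and the scene stay as the last step left them, time stands still between calls to the robot, and variables do not carry over. Pictures are saved under pics/ and viewed, at most 10 in all, crops included, and the job is handed in when it is done.

Besides the shell and the picture viewer there is one more tool, called by a JSON object that holds its "fn" and its "kwargs", one argument or row to a line. servo_tool: Moves the arm, as the interface text tells. Its arguments: {"type":"object","properties":{"commands":{"type":"array","items":{"type":"object","properties":{"x":{"type":"number"},"y":{"type":"number"},"z":{"type":"number"},"ax":{"type":"number"},"ay":{"type":"number"},"az":{"type":"number"},"grip":{"type":"number"}}}},"squeeze":{"type":"number"}},"required":["commands"]}

```bash
mkdir -p pics
cat > h.py <<'E'
import numpy as np, cv2, pickle, sys
from station import manip
from scipy.spatial.transform import Rotation as R
def grab(name,fn):
    s=manip.state(); d=manip.get_image(name); d=dict(d)
    if name=='wrist':
        T=np.eye(4);T[:3,:3]=R.from_euler('xyz',s['eef_rot'],degrees=True).as_matrix();T[:3,3]=s['tool_pos']
        d['pose']=T@np.array(d['T_tool_cam'])
    pickle.dump(d,open('pics/'+fn+'.pkl','wb')); cv2.imwrite('pics/'+fn+'.png',cv2.cvtColor(d['img'],cv2.COLOR_RGB2BGR)); return d
def load(fn): return pickle.load(open('pics/'+fn+'.pkl','rb'))
def K(d): return np.array([[d['fx'],0,d['cx']],[0,d['fy'],d['cy']],[0,0,1.]])
def at(d,px,z):
    u=cv2.undistortPoints(np.array(px,float).reshape(-1,1,2),K(d),np.array(d['dist_coeffs'],float)).reshape(-1,2)
    P=np.array(d['pose']);r=np.c_[u,np.ones(len(u))]@P[:3,:3].T;o=P[:3,3]
    z=np.broadcast_to(z,len(u));return o+r*((z-o[2])/r[:,2])[:,None]
def proj(d,X):
    P=np.linalg.inv(np.array(d['pose']));rv=cv2.Rodrigues(P[:3,:3])[0]
    return cv2.projectPoints(np.array(X,float).reshape(-1,1,3),rv,P[:3,3],K(d),np.array(d['dist_coeffs'],float))[0].reshape(-1,2)
E
python3 - <<'E'
from h import *
print(manip.state())
for n in('scene','side','wrist'):
    d=grab(n,n+'0');print(n,np.round(d['pose'],3).tolist(),d['fx'])
a=cv2.imread('pics/scene0.png');b=cv2.imread('pics/side0.png')
E
```

```text
{'time_s': 0.0, 'joints': array([ 6.79752812e+01,  2.01265175e+01,  9.46754077e+01,  9.41406079e-04,
        6.52646014e+01, -4.84657038e+00]), 'dq': array([ 0.05955887, -0.02439059,  0.00307131,  0.0121355 ,  0.04375282,
        0.08626189]), 'tau': array([-9.98258256e-04, -4.97319210e+01, -2.85258186e+01,  6.97363308e-02,
        2.57417239e-02, -1.42734561e-04]), 'tool_pos': array([0.16228101, 0.52517008, 0.21809082]), 'eef_rot': array([-1.79933783e+02, -6.47220275e-03,  1.62821453e+02]), 'ft_force': array([ 0.38242209,  0.12774363, -0.08139936]), 'torque': array([0.01448159, 0.00189247, 0.02568923]), 'grasp_force': 0.0, 'opening': 0.09309461708702033}
scene [[0.443, 0.666, -0.6, 1.178], [0.897, -0.324, 0.302, -0.345], [0.006, -0.672, -0.741, 0.912], [0.0, 0.0, 0.0, 1.0]] 566.6572954518836
side [[-0.997, -0.063, 0.052, 0.447], [-0.08, 0.635, -0.768, 0.745], [0.016, -0.77, -0.638, 0.697], [0.0, 0.0, 0.0, 1.0]] 492.1367655025846
wrist [[0.296, 0.912, 0.283, 0.084], [0.955, -0.283, -0.087, 0.55], [0.001, 0.296, -0.955, 0.385], [0.0, 0.0, 0.0, 1.0]] 406.80672430996555
```

View pics/scene0.png

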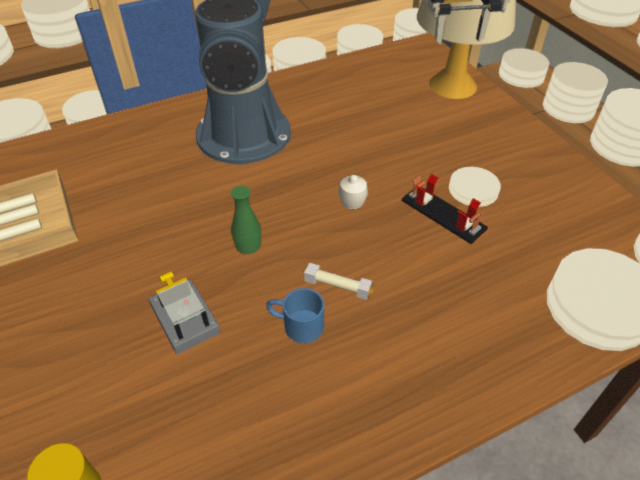

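View pics/side0.png

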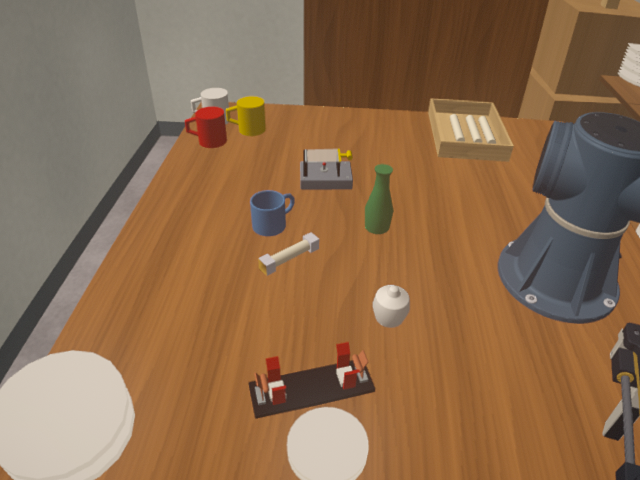

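The scene view shows the lamp at about (338,281), the holder at (444,214) and the switch box at (183,312). In the side view they are at (290,253), (311,385) and (326,170). I'll enlarge these regions.

Run:
```python
from h import *
def tile(fn,x,y,s,w=400,h=300):
    im=cv2.imread('pics/'+fn+'.png');W=int(w/s);H=int(h/s)
    c=cv2.resize(im[y:y+H,x:x+W],(w,h),interpolation=cv2.INTER_CUBIC)
    for k in range(0,W,10):
        cv2.line(c,(int(k*s),0),(int(k*s),4 if (x+k)%20 else 8),(255,255,255),1)
        if (x+k)%20==0: cv2.putText(c,str(x+k),(int(k*s),16),0,.32,(255,255,255),1)
    for k in range(0,H,10):
        cv2.line(c,(0,int(k*s)),(4 if (y+k)%20 else 8,int(k*s)),(255,255,255),1)
        if (y+k)%20==0: cv2.putText(c,str(y+k),(9,int(k*s)+4),0,.32,(255,255,255),1)
    return c
s=[tile('scene0',400,170,4),tile('scene0',280,240,4),tile('scene0',140,270,4),tile('side0',240,340,2.9)]
cv2.imwrite('pics/c1.png',np.vstack([np.hstack(s[:2]),np.hstack(s[2:])]))
s=[tile('side0',240,220,4),tile('side0',280,140,4)]
cv2.imwrite('pics/c2.png',np.hstack(s))
```

```text
(no output)
```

View pics/c1.png

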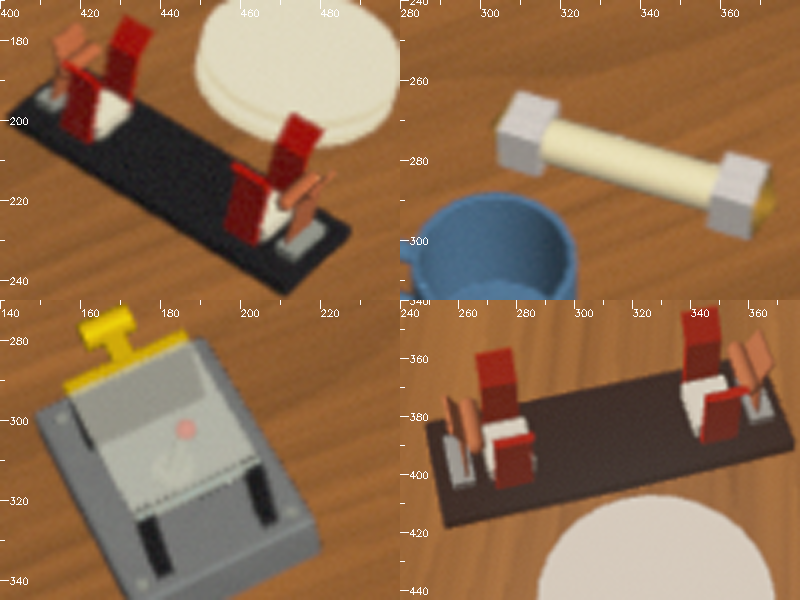

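View pics/c2.png

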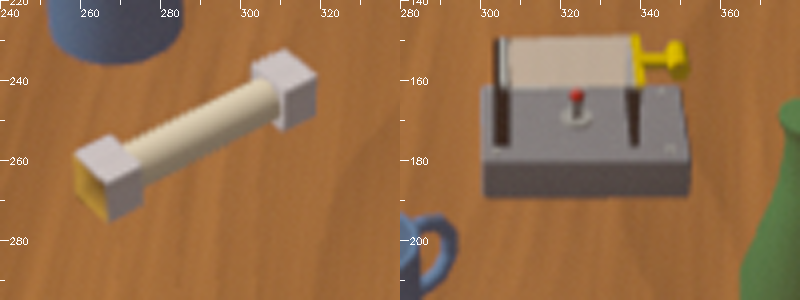

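The crops give the corners clearly: the lamp cap tops, the holder base corners and noses, the box top corners, the handle and the ball. I'll triangulate these.

```bash
cat > m.py <<'E'
from h import *
from scipy.optimize import least_squares
S=load('scene0');D=load('side0')
def fit(obs,x0):  # obs: (cam, pts3 local, px)
    def f(p):
        c,s=np.cos(p[2]),np.sin(p[2]);Rm=np.array([[c,-s,0],[s,c,0],[0,0,1]])
        return np.concatenate([(proj(d,np.array(X)@Rm.T+[p[0],p[1],0])-np.array(u)).ravel() for d,X,u in obs])
    r=least_squares(f,x0,loss='soft_l1');print(np.round(r.x[:2],4),np.round(np.degrees(r.x[2]),2),'res',np.round(f(r.x),1).tolist());return r.x
c=(S,D)
print('caps',at(S,[[312.5,268.3],[365.8,283.5]],.028)[:,:2],at(D,[[311,237.5],[267.3,259.3]],.028)[:,:2])
print('noses',at(S,[[420.5,183.8],[475.5,217.5]],.049)[:,:2],at(D,[[361.4,363.1],[263.4,383.1]],.046)[:,:2])
print('box',at(S,[[149.2,298.2],[190.8,280],[220,332.5],[174,345]],.03)[:,:2],at(D,[[352.5,180],[350.5,161.7],[300.7,161.7],[300.5,180]],.03)[:,:2])
print('base',at(S,[[401.5,198.2],[487.5,227.8]],.01)[:,:2],at(D,[[376.2,389],[249.3,382.8]],.01)[:,:2])
print('handle',at(S,[[167,281.7]],.07),at(D,[[349.5,155]],.07),'ball',at(S,[[186.5,302.2]],.0554),at(D,[[324,164]],.0554))
print('mug',at(S,[[304,305]],.072),'mughandle',at(S,[[270,307]],.04),'vase',at(S,[[247,245]],.01),'pot',at(S,[[353,180]],.075),'saucer',at(S,[[474,185]],.03))
E
python3 m.py
```

```text
caps [[ 0.52010156 -0.043423  ]
 [ 0.60100013  0.03434242]] [[ 0.51425151 -0.0438244 ]
 [ 0.59506955  0.0320232 ]]
noses [[0.41986637 0.27490872]
 [0.56196633 0.32322356]] [[0.40527143 0.27654011]
 [0.55367355 0.32709862]]
box [[ 0.45126373 -0.35836073]
 [ 0.44340498 -0.27287773]
 [ 0.58452829 -0.26132955]
 [ 0.57354555 -0.34474615]] [[ 0.43262457 -0.26882624]
 [ 0.43988119 -0.35398176]
 [ 0.56785545 -0.3402773 ]
 [ 0.55923571 -0.25554987]]
base [[0.40819788 0.23648319]
 [0.57173249 0.35821518]] [[0.37849318 0.29867549]
 [0.58222818 0.30568532]]
handle [[ 0.46103944 -0.31769714  0.07      ]] [[ 0.44368296 -0.31959103  0.07      ]] ball [[ 0.51154157 -0.29780427  0.0554    ]] [[ 0.50502072 -0.29421117  0.0554    ]]
mug [[ 0.62363839 -0.10903622  0.072     ]] mughandle [[ 0.57876176 -0.15928868  0.04      ]] vase [[ 0.3878134  -0.13522845  0.01      ]] pot [[0.36712763 0.1285576  0.075     ]] saucer [[0.46071869 0.39837476 0.03      ]]
```

{"fn": "servo_tool", "kwargs": {
  "commands": [
    {"x": 46,"y": -32,"az": 0.5,"grip": 0},
    {"x": 46,"y": -32,"az": 0.5},
    {"x": 46,"y": -32,"az": 0.5},
    {"x": 46,"y": -32,"az": 0.5},
    {"x": 46,"y": -32,"az": 0.5},
    {"x": 46,"y": -32,"az": 0.5},
    {"x": 47,"y": -33,"az": 0.58},
    {"x": 0}
  ]
}}

```text
invalid input
```

```bash
python3 -c "
from h import *
s=manip.state();print(s['time_s'],s['tool_pos'],s['eef_rot'])
grab('wrist','w_h')"
```

```text
0.15 [0.16229716 0.5252498  0.21824506] [-1.79950442e+02 -3.71591125e-03  1.62825680e+02]
```

{"fn": "servo_tool", "kwargs": {
  "commands": [
    {"x": 12,"y": -51,"az": 0.42},
    {"x": 12,"y": -51,"az": 0.42},
    {"x": 12,"y": -51,"az": 0.42},
    {"x": 12,"y": -51,"az": 0.42},
    {"x": 12,"y": -51,"az": 0.42},
    {"x": 12,"y": -50,"az": 0.4},
    {"x": 0}
  ]
}}

```text
invalid input
```

```bash
python3 -c "
from h import *
s=manip.state();print(s['time_s'],s['tool_pos'],s['eef_rot'])
grab('wrist','w_l')
a=cv2.imread('pics/w_h.png');b=cv2.imread('pics/w_l.png')
P=[]
for im in(a,b):
    c=im[60:420,:].copy()
    P.append(cv2.resize(c,(800,450)))
L=load('w_l');print(proj(L,[[.557,-.005,.014]]),proj(load('w_h'),[[.485,.3,.034],[.412,.276,.044],[.558,.325,.044]]))
cv2.imwrite('pics/v1.png',np.vstack([cv2.resize(a,(400,300)),cv2.resize(b,(400,300))])) 
cv2.imwrite('pics/v2.png',np.hstack([cv2.resize(im,None,fx=1,fy=1)[:, 100:500] for im in (a,b)]))"
```

```text
0.2 [0.16233253 0.52530544 0.21833645] [-1.79964333e+02 -2.33789527e-03  1.62825150e+02]
[[ 18.32072062 605.42411611]] [[211.64000767 529.01597137]
 [164.00330212 494.94776539]
 [252.24749083 576.93086716]]
```

View pics/v2.png

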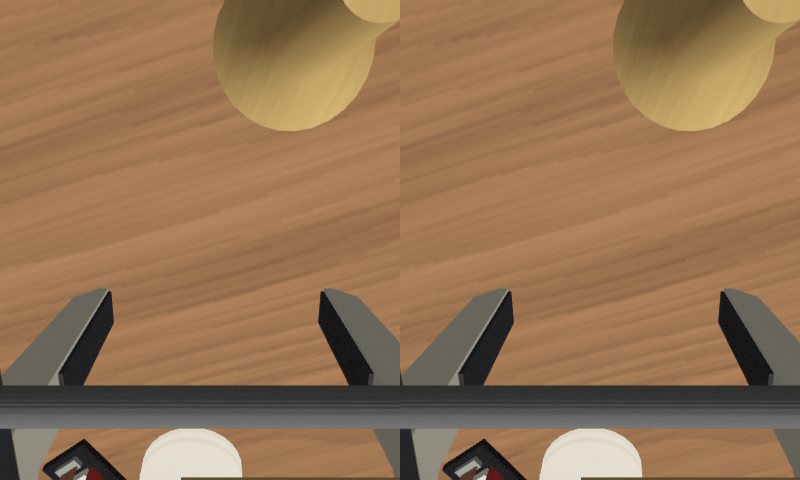

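The picture shows the fingers at (100,300) and (330,300), a yellow bystander cone, and a gripper part blocking rows 385–430. The moves were refused, so I'll retry with every key given.

{"fn": "servo_tool", "kwargs": {
  "commands": [
    {"x": 46,"y": -32,"z": 0,"ax": 0,"ay": 0,"az": 0.5,"grip": 0},
    {"x": 46,"y": -32,"z": 0,"ax": 0,"ay": 0,"az": 0.5,"grip": 0},
    {"x": 46,"y": -32,"z": 0,"ax": 0,"ay": 0,"az": 0.5,"grip": 0},
    {"x": 46,"y": -32,"z": 0,"ax": 0,"ay": 0,"az": 0.5,"grip": 0},
    {"x": 46,"y": -32,"z": 0,"ax": 0,"ay": 0,"az": 0.5,"grip": 0},
    {"x": 46,"y": -32,"z": 0,"ax": 0,"ay": 0,"az": 0.5,"grip": 0},
    {"x": 46,"y": -32,"z": 0,"ax": 0,"ay": 0,"az": 0.58,"grip": 0},
    {"x": 0,"y": 0,"z": 0,"ax": 0,"ay": 0,"az": 0,"grip": 0}
  ],
  "squeeze": 15
}}

```text
time_s: 1.25
tool_pos: [0.4867, 0.2993, 0.2183]
eef_rot: [-180.0, -0.0, -161.5]
ft_force: [0.2, 0.7, 0.1]
opening: 0.093
grasp_force: 0.0
```

```bash
python3 -c "
from h import *
s=manip.state();print(s['time_s'],s['tool_pos'],s['eef_rot'])
d=grab('wrist','w_h')
print(proj(d,[[.485,.3,.034],[.412,.276,.044],[.558,.325,.044]]))"
```

```text
1.25 [0.48668145 0.2993029  0.21825101] [-1.79977673e+02 -2.20258158e-04 -1.61525257e+02]
[[316.89918896 210.20066422]
 [317.44123127 119.48206315]
 [317.55283992 295.03153124]]
```

{"fn": "servo_tool", "kwargs": {
  "commands": [
    {"x": 12,"y": -51,"z": 0,"ax": 0,"ay": 0,"az": 0.42,"grip": 0},
    {"x": 12,"y": -51,"z": 0,"ax": 0,"ay": 0,"az": 0.42,"grip": 0},
    {"x": 12,"y": -51,"z": 0,"ax": 0,"ay": 0,"az": 0.42,"grip": 0},
    {"x": 12,"y": -51,"z": 0,"ax": 0,"ay": 0,"az": 0.42,"grip": 0},
    {"x": 12,"y": -50,"z": 0,"ax": 0,"ay": 0,"az": 0.42,"grip": 0},
    {"x": 11,"y": -50,"z": 0,"ax": 0,"ay": 0,"az": 0.4,"grip": 0},
    {"x": 0,"y": 0,"z": 0,"ax": 0,"ay": 0,"az": 0,"grip": 0}
  ],
  "squeeze": 15
}}

```text
time_s: 2.17
tool_pos: [0.5554, -0.004, 0.2185]
eef_rot: [180.0, -0.0, -136.5]
ft_force: [-0.2, 0.9, -0.5]
opening: 0.0932
grasp_force: 0.0
```

```bash
python3 -c "
from h import *
s=manip.state();print(s['time_s'],s['tool_pos'],s['eef_rot'])
d=grab('wrist','w_l')
print(proj(d,[[.557,-.005,.014]]))
a=cv2.imread('pics/w_h.png');b=cv2.imread('pics/w_l.png')
P=[]
for im in(a,b):
    c=cv2.resize(im[0:384,190:446],None,fx=1.5625,fy=1.5625,interpolation=cv2.INTER_CUBIC)
    for k in range(0,256,20):
        x=int((k)*1.5625);cv2.line(c,(x,0),(x,5),(255,255,255),1);cv2.putText(c,str(190+k),(x,14),0,.3,(255,255,255),1)
    for k in range(0,384,20):
        x=int(k*1.5625);cv2.line(c,(0,x),(5,x),(255,255,255),1);cv2.putText(c,str(k),(6,x+4),0,.3,(255,255,255),1)
    P.append(c)
cv2.imwrite('pics/v3.png',np.hstack(P))"
```

```text
2.175 [ 0.55537202 -0.00400035  0.21854963] [ 1.79999335e+02 -1.07179551e-02 -1.36514008e+02]
[[313.73232201 207.25339153]]
```

View pics/v3.png

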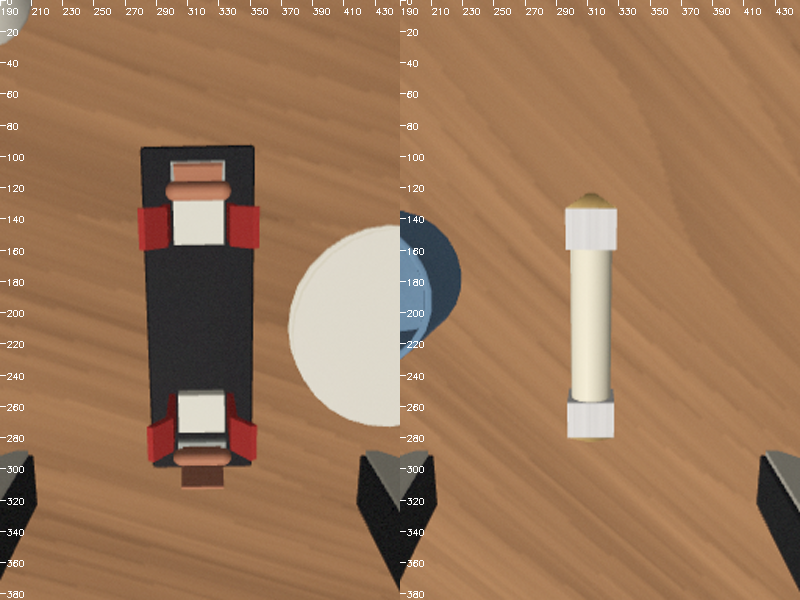

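The holder base corners are at (280,94), (352,93), (288,298) and (351,298), with the noses at (317,122) and (320,292). The lamp cap tops are centred at (312.6,146) and (312.2,268.5).

```bash
python3 -c "
from h import *
h=load('w_h');l=load('w_l')
c=at(l,[[312.6,146],[312.2,268.5]],.028)[:,:2];d=c[1]-c[0];print('lamp',c,c.mean(0),np.linalg.norm(d),np.degrees(np.arctan2(d[1],d[0])))
b=at(h,[[280.2,94.1],[351.9,93.4],[287.9,297.6],[350.6,297.6]],.01)[:,:2];e=(b[2]+b[3]-b[0]-b[1])/2;print('base',b,b.mean(0),np.linalg.norm(e),np.degrees(np.arctan2(e[1],e[0])))
n=at(h,[[316.7,122.2],[319.9,292.5]],.047)[:,:2];e=n[1]-n[0];print('noses',n,n.mean(0),np.linalg.norm(e),np.degrees(np.arctan2(e[1],e[0])))
"
```

```text
lamp [[ 0.51637182 -0.04464912]
 [ 0.59838923  0.03218557]] [ 0.55738052 -0.00623177] 0.11238516265335087 43.131328715784335
base [[0.40257914 0.23898984]
 [0.38238022 0.29777562]
 [0.58506063 0.30273316]
 [0.5650915  0.36273517]] [0.48377787 0.30055845] 0.19360409661156647 19.41370380866758
noses [[0.41412311 0.27607061]
 [0.55363629 0.32576101]] [0.4838797  0.30091581] 0.1480981465925949 19.60437015330904
```

{"fn": "servo_tool", "kwargs": {
  "commands": [
    {"x": 2,"y": -2,"z": -40,"ax": 0,"ay": 0,"az": -0.04,"grip": 0.4},
    {"x": 0,"y": 0,"z": -40,"ax": 0,"ay": 0,"az": 0,"grip": 0.4},
    {"x": 0,"y": 0,"z": -40,"ax": 0,"ay": 0,"az": 0,"grip": 0.4},
    {"x": 0,"y": 0,"z": -40,"ax": 0,"ay": 0,"az": 0,"grip": 0.4},
    {"x": 0,"y": 0,"z": -35,"ax": 0,"ay": 0,"az": 0,"grip": 0.4},
    {"x": 0,"y": 0,"z": -18,"ax": 0,"ay": 0,"az": 0,"grip": 0.4},
    {"x": 0,"y": 0,"z": 0,"ax": 0,"ay": 0,"az": 0,"grip": 0.4}
  ],
  "squeeze": 15
}}

```text
time_s: 3.1
tool_pos: [0.5569, -0.0035, 0.0052]
eef_rot: [179.9, -0.1, -136.7]
ft_force: [0.3, -0.4, 0.4]
opening: 0.0559
grasp_force: 0.0
```

{"fn": "servo_tool", "kwargs": {
  "commands": [
    {"x": 0,"y": 0,"z": 0,"ax": 0,"ay": 0,"az": 0,"grip": 1},
    {"x": 0,"y": 0,"z": 0,"ax": 0,"ay": 0,"az": 0,"grip": 1},
    {"x": 0,"y": 0,"z": 0,"ax": 0,"ay": 0,"az": 0,"grip": 1},
    {"x": 0,"y": 0,"z": 0,"ax": 0,"ay": 0,"az": 0,"grip": 1},
    {"x": 0,"y": 0,"z": 0,"ax": 0,"ay": 0,"az": 0,"grip": 1},
    {"x": 0,"y": 0,"z": 0,"ax": 0,"ay": 0,"az": 0,"grip": 1}
  ],
  "squeeze": 15
}}

```text
time_s: 3.85
tool_pos: [0.5577, -0.0046, 0.0061]
eef_rot: [-180.0, 0.0, -136.8]
ft_force: [-1.1, 0.9, 5.5]
opening: 0.0234
grasp_force: 15.0
```

{"fn": "servo_tool", "kwargs": {
  "commands": [
    {"x": 0,"y": 0,"z": 20,"ax": 0,"ay": 0,"az": 0,"grip": 1},
    {"x": 0,"y": 0,"z": 50,"ax": 0,"ay": 0,"az": 0,"grip": 1},
    {"x": -5,"y": 20,"z": 50,"ax": 0,"ay": 0,"az": -0.2,"grip": 1},
    {"x": -10,"y": 41,"z": 20,"ax": 0,"ay": 0,"az": -0.31,"grip": 1},
    {"x": -10,"y": 41,"z": 0,"ax": 0,"ay": 0,"az": -0.31,"grip": 1},
    {"x": -10,"y": 41,"z": 0,"ax": 0,"ay": 0,"az": -0.31,"grip": 1},
    {"x": -10,"y": 41,"z": 0,"ax": 0,"ay": 0,"az": -0.31,"grip": 1},
    {"x": -10,"y": 41,"z": 0,"ax": 0,"ay": 0,"az": -0.31,"grip": 1},
    {"x": -9,"y": 41,"z": 0,"ax": 0,"ay": 0,"az": -0.31,"grip": 1},
    {"x": -9,"y": 40,"z": 0,"ax": 0,"ay": 0,"az": -0.31,"grip": 1}
  ],
  "squeeze": 15
}}

```text
time_s: 5.1
tool_pos: [0.4838, 0.3027, 0.1455]
eef_rot: [-180.0, -0.0, -160.6]
ft_force: [1.0, 0.1, -0.5]
opening: 0.0233
grasp_force: 15.0
```

{"fn": "servo_tool", "kwargs": {
  "commands": [
    {"x": 0,"y": 0,"z": 0,"ax": 0,"ay": 0,"az": 0,"grip": 1},
    {"x": 0,"y": 0,"z": 0,"ax": 0,"ay": 0,"az": 0,"grip": 1},
    {"x": 0,"y": 0,"z": 0,"ax": 0,"ay": 0,"az": 0,"grip": 1}
  ],
  "squeeze": 15
}}

```text
time_s: 5.48
tool_pos: [0.4847, 0.3005, 0.1456]
eef_rot: [-180.0, -0.0, -160.5]
ft_force: [0.0, 0.5, -0.0]
opening: 0.0234
grasp_force: 15.0
```

```bash
python3 -c "
from h import *
d=grab('wrist','w_p');s=manip.state();print(s['tool_pos'],s['eef_rot'],s['opening'])
im=cv2.imread('pics/w_p.png')
c=cv2.resize(im[0:384,190:446],None,fx=1.5625,fy=1.5625,interpolation=cv2.INTER_CUBIC)
for k in range(0,384,20):
    x=int(k*1.5625);cv2.line(c,(0,x),(5,x),(255,255,255),1);cv2.putText(c,str(k),(6,x+4),0,.3,(255,255,255),1)
cv2.imwrite('pics/v4.png',c)"
```

```text
[0.48469384 0.30056968 0.14562109] [-1.79993514e+02 -8.49107647e-03 -1.60531650e+02] 0.023270378155980473
```

View pics/v4.png

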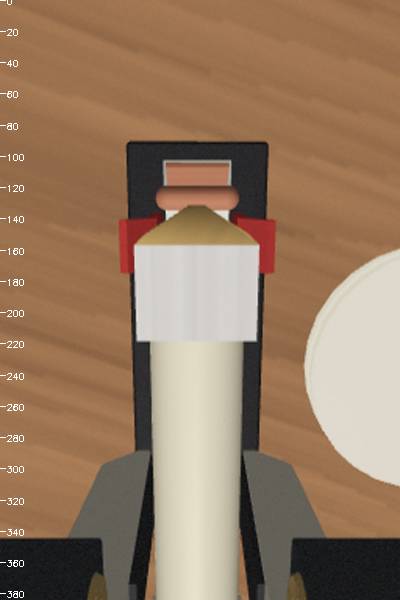

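The lamp sits straight in the grip. Its far cap top spans rows 156–218 at column 316, with the tip at row 131 and the nose at (316.5,127).

```bash
python3 -c "
from h import *
d=load('w_p');u=np.array([np.cos(np.radians(19.5)),np.sin(np.radians(19.5))]);v=np.array([-u[1],u[0]]);t=np.array([.4847,.3006])
H=np.array([.4838,.3007])
for n,p,z in(('cap outer(-67)',[316,156.2],.1676),('cap inner(-45)',[316,218.2],.1676),('tip(-75)',[315.5,131],.1536),('nose',[316.5,127],.047),('base end(-98)',[316.5,91],.01)):
    q=at(d,[p],z)[0,:2];print(n,q,'along from holder',(q-H)@u*1e3,'across',(q-H)@v*1e3)
"
```

```text
cap outer(-67) [0.42010908 0.27765081] along from holder -67.7316784329601 across -0.4666610966642838
cap inner(-45) [0.44112935 0.28507612] along from holder -45.4384825651199 across -0.48395770641616065
tip(-75) [0.41266048 0.27485512] along from holder -75.68626354051665 across -0.6155938572199636
nose [0.41404633 0.27614343] along from holder -73.94985070591225 across 0.13620936939462616
base end(-98) [0.39224332 0.2685711 ] along from holder -97.02996959330098 across 0.2762178011640535
```

{"fn": "servo_tool", "kwargs": {
  "commands": [
    {"x": 1,"y": 1,"z": -30,"ax": 0,"ay": 0,"az": 0,"grip": 1},
    {"x": 0,"y": 0,"z": -30,"ax": 0,"ay": 0,"az": 0,"grip": 1},
    {"x": 0,"y": 0,"z": -20,"ax": 0,"ay": 0,"az": 0,"grip": 1},
    {"x": 0,"y": 0,"z": -10,"ax": 0,"ay": 0,"az": 0,"grip": 1},
    {"x": 0,"y": 0,"z": -5,"ax": 0,"ay": 0,"az": 0,"grip": 1},
    {"x": 0,"y": 0,"z": -2,"ax": 0,"ay": 0,"az": 0,"grip": 1},
    {"x": 0,"y": 0,"z": 0,"ax": 0,"ay": 0,"az": 0,"grip": 1}
  ],
  "squeeze": 15
}}

```text
time_s: 6.4
tool_pos: [0.4856, 0.3025, 0.0491]
eef_rot: [180.0, 0.0, -160.5]
ft_force: [-0.4, -0.7, 0.5]
opening: 0.0231
grasp_force: 15.0
```

{"fn": "servo_tool", "kwargs": {
  "commands": [
    {"x": 0,"y": 0,"z": -1,"ax": 0,"ay": 0,"az": 0,"grip": 1},
    {"x": 0,"y": 0,"z": 0,"ax": 0,"ay": 0,"az": 0,"grip": 1}
  ],
  "squeeze": 15
}}

```text
time_s: 6.65
tool_pos: [0.4855, 0.3025, 0.0479]
eef_rot: [180.0, 0.0, -160.5]
ft_force: [-1.3, 0.0, 1.3]
opening: 0.0235
grasp_force: 15.0
```

{"fn": "servo_tool", "kwargs": {
  "commands": [
    {"x": 0,"y": 0,"z": 0,"ax": 0,"ay": 0,"az": 0,"grip": 0.6},
    {"x": 0,"y": 0,"z": 0,"ax": 0,"ay": 0,"az": 0,"grip": 0.6},
    {"x": 0,"y": 0,"z": 0,"ax": 0,"ay": 0,"az": 0,"grip": 0.4},
    {"x": 0,"y": 0,"z": 0,"ax": 0,"ay": 0,"az": 0,"grip": 0.4},
    {"x": 0,"y": 0,"z": 25,"ax": 0,"ay": 0,"az": 0,"grip": 0.4},
    {"x": 0,"y": 0,"z": 35,"ax": 0,"ay": 0,"az": 0,"grip": 0.4},
    {"x": 0,"y": 0,"z": 0,"ax": 0,"ay": 0,"az": 0,"grip": 0.4}
  ],
  "squeeze": 15
}}

```text
time_s: 7.52
tool_pos: [0.4866, 0.3031, 0.1099]
eef_rot: [180.0, 0.2, -160.5]
ft_force: [0.9, -0.9, 0.1]
opening: 0.0559
grasp_force: 0.0
```

```bash
python3 -c "
from h import *
d=grab('wrist','w_r');grab('side','s_r');s=manip.state();print(s['tool_pos'],s['ft_force'])
a=cv2.imread('pics/w_r.png')[:, 120:520];b=cv2.resize(cv2.imread('pics/side0.png')[330:430,235:395],(400,250));c=cv2.resize(cv2.imread('pics/s_r.png')[330:430,235:395],(400,250))
cv2.imwrite('pics/v5.png',np.hstack([a,np.vstack([c,np.zeros((230,400,3),np.uint8)])]))"
```

```text
[0.48525449 0.30236591 0.10731958] [ 0.40148604 -0.41017721 -0.87974132]
```

View pics/v5.png

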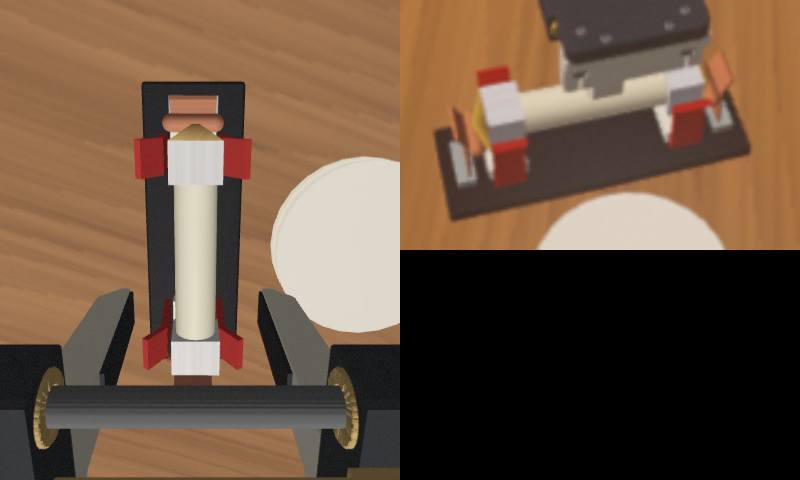

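The lamp lies level on both clips inside the cheeks: caps at (195,162) and (195,357) in the wrist crop. Next I close the fingers and press.

{"fn": "servo_tool", "kwargs": {
  "commands": [
    {"x": -1,"y": -1.5,"z": 0,"ax": 0,"ay": 0,"az": 0,"grip": 1},
    {"x": 0,"y": 0,"z": 0,"ax": 0,"ay": 0,"az": 0,"grip": 1},
    {"x": 0,"y": 0,"z": 0,"ax": 0,"ay": 0,"az": 0,"grip": 1},
    {"x": 0,"y": 0,"z": 0,"ax": 0,"ay": 0,"az": 0,"grip": 1},
    {"x": 0,"y": 0,"z": 0,"ax": 0,"ay": 0,"az": 0,"grip": 1},
    {"x": 0,"y": 0,"z": -20,"ax": 0,"ay": 0,"az": 0,"grip": 1},
    {"x": 0,"y": 0,"z": -14,"ax": 0,"ay": 0,"az": 0,"grip": 1},
    {"x": 0,"y": 0,"z": -5,"ax": 0,"ay": 0,"az": 0,"grip": 1},
    {"x": 0,"y": 0,"z": -3,"ax": 0,"ay": 0,"az": 0,"grip": 1}
  ],
  "squeeze": 15
}}

```text
time_s: 8.75
tool_pos: [0.485, 0.3013, 0.0662]
eef_rot: [180.0, 0.1, -160.5]
ft_force: [-0.7, 0.1, 8.9]
opening: 0.0006
grasp_force: 4.3
```

{"fn": "servo_tool", "kwargs": {
  "commands": [
    {"x": 0,"y": 0,"z": -3,"ax": 0,"ay": 0,"az": 0,"grip": 1},
    {"x": 0,"y": 0,"z": -3,"ax": 0,"ay": 0,"az": 0,"grip": 1},
    {"x": 0,"y": 0,"z": 0,"ax": 0,"ay": 0,"az": 0,"grip": 1}
  ],
  "squeeze": 15
}}

```text
time_s: 9.12
tool_pos: [0.4843, 0.3009, 0.0595]
eef_rot: [-180.0, -0.0, -160.5]
ft_force: [-0.0, 0.2, -0.1]
opening: 0.0002
grasp_force: 0.0
```

{"fn": "servo_tool", "kwargs": {
  "commands": [
    {"x": 0,"y": 0,"z": -4,"ax": 0,"ay": 0,"az": 0,"grip": 1},
    {"x": 0,"y": 0,"z": -4,"ax": 0,"ay": 0,"az": 0,"grip": 1},
    {"x": 0,"y": 0,"z": -3,"ax": 0,"ay": 0,"az": 0,"grip": 1},
    {"x": 0,"y": 0,"z": -2,"ax": 0,"ay": 0,"az": 0,"grip": 1},
    {"x": 0,"y": 0,"z": -1,"ax": 0,"ay": 0,"az": 0,"grip": 1},
    {"x": 0,"y": 0,"z": 0,"ax": 0,"ay": 0,"az": 0,"grip": 1}
  ],
  "squeeze": 15
}}

```text
time_s: 9.88
tool_pos: [0.4841, 0.3008, 0.0461]
eef_rot: [-180.0, -0.0, -160.5]
ft_force: [-2.9, -2.7, 10.0]
opening: 0.0003
grasp_force: 5.0
```

{"fn": "servo_tool", "kwargs": {
  "commands": [
    {"x": 0,"y": 0,"z": -1.5,"ax": 0,"ay": 0,"az": 0,"grip": 1},
    {"x": 0,"y": 0,"z": 0,"ax": 0,"ay": 0,"az": 0,"grip": 1},
    {"x": 0,"y": 0,"z": 22,"ax": 0,"ay": 0,"az": 0,"grip": 1},
    {"x": 0,"y": 0,"z": 50,"ax": 0,"ay": 0,"az": 0,"grip": 1},
    {"x": 0,"y": 0,"z": 55,"ax": 0,"ay": 0,"az": 0,"grip": 1},
    {"x": 0,"y": -10,"z": 50,"ax": 0,"ay": 0,"az": -0.11,"grip": 1},
    {"x": 1,"y": -54,"z": 0,"ax": 0,"ay": 0,"az": -0.12,"grip": 1},
    {"x": 1,"y": -54,"z": 0,"ax": 0,"ay": 0,"az": -0.12,"grip": 1},
    {"x": 1,"y": -54,"z": 0,"ax": 0,"ay": 0,"az": -0.12,"grip": 1},
    {"x": 1,"y": -54,"z": 0,"ax": 0,"ay": 0,"az": -0.12,"grip": 1}
  ],
  "squeeze": 15
}}

```text
time_s: 11.12
tool_pos: [0.488, 0.0733, 0.2211]
eef_rot: [180.0, -0.0, -166.4]
ft_force: [0.8, -0.5, -0.5]
opening: 0.0001
grasp_force: 0.0
```

{"fn": "servo_tool", "kwargs": {
  "commands": [
    {"x": 1,"y": -54,"z": 0,"ax": 0,"ay": 0,"az": -0.12,"grip": 0.45},
    {"x": 1,"y": -54,"z": 0,"ax": 0,"ay": 0,"az": -0.12,"grip": 0.45},
    {"x": 1,"y": -54,"z": 0,"ax": 0,"ay": 0,"az": -0.12,"grip": 0.45},
    {"x": 1,"y": -54,"z": 0,"ax": 0,"ay": 0,"az": -0.12,"grip": 0.45},
    {"x": 1,"y": -55,"z": 0,"ax": 0,"ay": 0,"az": -0.12,"grip": 0.45},
    {"x": 1,"y": -55,"z": 0,"ax": 0,"ay": 0,"az": -0.12,"grip": 0.45},
    {"x": 0,"y": -55,"z": 0,"ax": 0,"ay": 0,"az": 0,"grip": 0.45},
    {"x": 0,"y": 0,"z": 0,"ax": 0,"ay": 0,"az": 0,"grip": 0.45},
    {"x": 0,"y": 0,"z": 0,"ax": 0,"ay": 0,"az": 0,"grip": 0.45}
  ],
  "squeeze": 15
}}

```text
time_s: 12.25
tool_pos: [0.4942, -0.3055, 0.2207]
eef_rot: [180.0, -0.0, -173.6]
ft_force: [0.3, -0.1, 0.6]
opening: 0.0513
grasp_force: 0.0
```

```bash
python3 -c "
from h import *
d=grab('wrist','w_b');grab('side','s_b');s=manip.state();print(s['time_s'],s['tool_pos'],s['eef_rot'],s['ft_force'])
a=cv2.imread('pics/w_b.png')[0:384,190:446];a=cv2.resize(a,(400,600),interpolation=cv2.INTER_CUBIC)
for k in range(0,384,20):
    x=int(k*1.5625);cv2.line(a,(0,x),(5,x),(255,255,255),1);cv2.putText(a,str(k),(6,x+4),0,.3,(255,255,255),1)
for k in range(0,256,20):
    x=int(k*1.5625);cv2.line(a,(x,0),(x,5),(255,255,255),1);cv2.putText(a,str(k+190),(x,14),0,.3,(255,255,255),1)
c=cv2.resize(cv2.imread('pics/s_b.png')[335:425,240:385],(400,248));e=cv2.resize(cv2.imread('pics/s_b.png')[100:245,250:410],(400,352))
cv2.imwrite('pics/v6.png',np.hstack([a,np.vstack([c,e])]))"
```

```text
12.35 [ 0.49448375 -0.30492722  0.22111264] [ 1.79979406e+02 -1.19895470e-02 -1.73514534e+02] [-0.35842517 -0.37103121 -0.18731509]
```

View pics/v6.png

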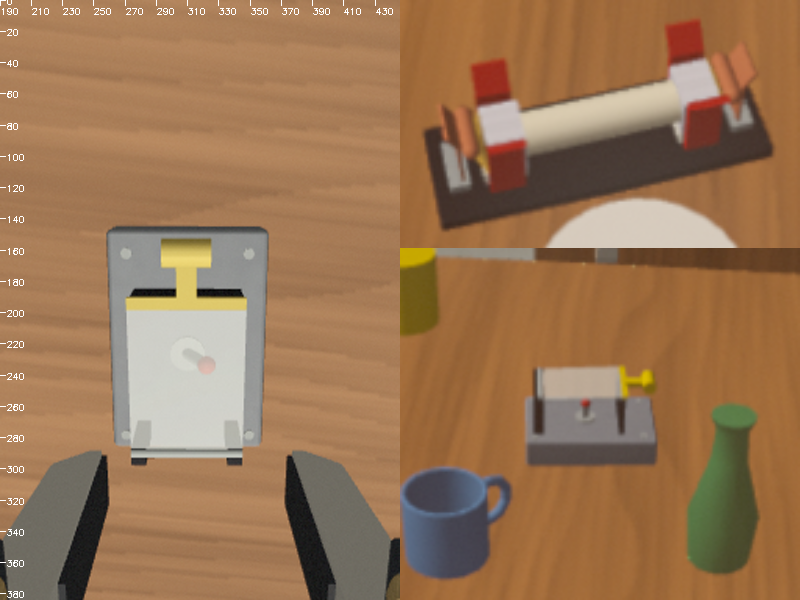

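Lamp is seated, with both noses over the caps. Box corners are at (259,147), (361,147), (263,285) and (357,285), the handle is at (309,162) and the ball at (322,234).

```bash
python3 -c "
from h import *
d=load('w_b')
b=at(d,[[259.1,146.6],[360.9,146.6],[263,284.8],[357,284.8]],.03)[:,:2];C=b.mean(0);e=(b[2]+b[3]-b[0]-b[1])/2;u=e/np.linalg.norm(e);v=np.array([-u[1],u[0]])
print(b,C,np.linalg.norm(e),np.linalg.norm(b[0]-b[1]),'yaw',np.degrees(np.arctan2(u[1],u[0])))
for z in (.07,.075,.08,.085,.09):
    q=at(d,[[309,162]],z)[0,:2];print(z,'handle',q,(q-C)@u*1e3-50,(q-C)@v*1e3,'arc x',-107*np.cos(np.arcsin((z-.07)/.107)))
q=at(d,[[321.8,234.2]],.0554)[0,:2];print('ball',q,(q-C)@u*1e3,(q-C)@v*1e3)
"
```

```text
[[ 0.44398465 -0.35947899]
 [ 0.43431482 -0.27270177]
 [ 0.57179857 -0.3467983 ]
 [ 0.56197467 -0.2579122 ]] [ 0.50301818 -0.30922281] 0.1284732079517906 0.08731432667696784 yaw 6.13724490785376
0.07 handle [ 0.4477416  -0.31553075] -105.63414827916436 -0.3621445941367902 arc x -107.0
0.075 handle [ 0.44718223 -0.31552566] -106.1897693093497 -0.29727444869508557 arc x -106.8831137270991
0.08 handle [ 0.44662286 -0.31552056] -106.74539033953502 -0.23240430325332664 arc x -106.53168542738821
0.085 handle [ 0.44606349 -0.31551546] -107.30101136972041 -0.16753415781161682 arc x -105.94338110519222
0.09 handle [ 0.44550412 -0.31551037] -107.85663239990575 -0.10266401236991311 arc x -105.11422358558332
ball [ 0.50845144 -0.29829703] 6.570202298502936 10.282296219175574
```

{"fn": "servo_tool", "kwargs": {
  "commands": [
    {"x": -24,"y": -5,"z": -20,"ax": 0,"ay": 0,"az": -0.04,"grip": 0.45},
    {"x": -23,"y": -5.5,"z": -40,"ax": 0,"ay": 0,"az": 0,"grip": 0.45},
    {"x": 0,"y": 0,"z": -40,"ax": 0,"ay": 0,"az": 0,"grip": 0.45},
    {"x": 0,"y": 0,"z": -30,"ax": 0,"ay": 0,"az": 0,"grip": 0.45},
    {"x": 0,"y": 0,"z": -15,"ax": 0,"ay": 0,"az": 0,"grip": 0.45},
    {"x": 0,"y": 0,"z": -10,"ax": 0,"ay": 0,"az": 0,"grip": 0.45},
    {"x": 0,"y": 0,"z": 0,"ax": 0,"ay": 0,"az": 0,"grip": 0.45},
    {"x": 0,"y": 0,"z": 0,"ax": 0,"ay": 0,"az": 0,"grip": 0.45}
  ],
  "squeeze": 6
}}

```text
time_s: 13.35
tool_pos: [0.4479, -0.3168, 0.067]
eef_rot: [-179.9, 0.1, -174.0]
ft_force: [-1.1, -1.0, -0.0]
opening: 0.0511
grasp_force: 0.0
```

{"fn": "servo_tool", "kwargs": {
  "commands": [
    {"x": 0,"y": 0,"z": 0,"ax": 0,"ay": 0,"az": 0,"grip": 1},
    {"x": 0,"y": 0,"z": 0,"ax": 0,"ay": 0,"az": 0,"grip": 1},
    {"x": 0,"y": 0,"z": 0,"ax": 0,"ay": 0,"az": 0,"grip": 1},
    {"x": 0,"y": 0,"z": 0,"ax": 0,"ay": 0,"az": 0,"grip": 1},
    {"x": 0,"y": 0,"z": 0,"ax": 0,"ay": 0,"az": 0,"grip": 1},
    {"x": 0,"y": 0,"z": 0,"ax": 0,"ay": 0,"az": 0,"grip": 1}
  ],
  "squeeze": 6
}}

```text
time_s: 14.1
tool_pos: [0.4473, -0.3161, 0.066]
eef_rot: [180.0, -0.0, -174.0]
ft_force: [1.5, 5.7, 0.5]
opening: 0.0237
grasp_force: 6.0
```

{"fn": "servo_tool", "kwargs": {
  "commands": [
    {"x": 0,"y": 1,"z": 0,"ax": 0,"ay": 0,"az": 0,"grip": 1},
    {"x": 1.9,"y": 0.2,"z": 20.2,"ax": 0,"ay": 0,"az": 0,"grip": 1},
    {"x": 5.7,"y": 0.6,"z": 19.5,"ax": 0,"ay": 0,"az": 0,"grip": 1},
    {"x": 9.2,"y": 1,"z": 18.1,"ax": 0,"ay": 0,"az": 0,"grip": 1},
    {"x": 12.4,"y": 1.3,"z": 16,"ax": 0,"ay": 0,"az": 0,"grip": 1},
    {"x": 15.2,"y": 1.6,"z": 13.3,"ax": 0,"ay": 0,"az": 0,"grip": 1},
    {"x": 0,"y": 0,"z": 0,"ax": 0,"ay": 0,"az": 0,"grip": 1}
  ],
  "squeeze": 8
}}

```text
time_s: 14.98
tool_pos: [0.4926, -0.311, 0.1541]
eef_rot: [-179.9, 0.1, -173.9]
ft_force: [-1.9, 1.2, 3.5]
opening: 0.024
grasp_force: 8.0
```

{"fn": "servo_tool", "kwargs": {
  "commands": [
    {"x": 17.5,"y": 1.9,"z": 10.2,"ax": 0,"ay": 0,"az": 0,"grip": 1},
    {"x": 19.1,"y": 2.1,"z": 6.7,"ax": 0,"ay": 0,"az": 0,"grip": 1},
    {"x": 20,"y": 2.1,"z": 3,"ax": 0,"ay": 0,"az": 0,"grip": 1},
    {"x": 20.2,"y": 2.2,"z": -0.9,"ax": 0,"ay": 0,"az": 0,"grip": 1},
    {"x": 16,"y": 1.7,"z": -3.8,"ax": 0,"ay": 0,"az": 0,"grip": 1},
    {"x": 0,"y": 0,"z": 0,"ax": 0,"ay": 0,"az": 0,"grip": 1},
    {"x": 0,"y": 0,"z": 0,"ax": 0,"ay": 0,"az": 0,"grip": 1}
  ],
  "squeeze": 8
}}

```text
time_s: 15.85
tool_pos: [0.5843, -0.301, 0.1684]
eef_rot: [-180.0, 0.0, -174.0]
ft_force: [1.7, 1.6, 0.9]
opening: 0.0243
grasp_force: 8.0
```

{"fn": "servo_tool", "kwargs": {
  "commands": [
    {"x": 0,"y": 0,"z": 0,"ax": 0,"ay": 0,"az": 0,"grip": 0.45},
    {"x": 0,"y": 0,"z": 0,"ax": 0,"ay": 0,"az": 0,"grip": 0.45},
    {"x": 0,"y": 0,"z": 0,"ax": 0,"ay": 0,"az": 0,"grip": 0.45},
    {"x": 0,"y": 0,"z": 30,"ax": 0,"ay": 0,"az": 0,"grip": 0.45},
    {"x": 0,"y": 0,"z": 30,"ax": 0,"ay": 0,"az": 0,"grip": 0.45},
    {"x": -38,"y": 2,"z": 0,"ax": 0,"ay": 0,"az": 0,"grip": 0.785},
    {"x": -39,"y": 1,"z": 0,"ax": 0,"ay": 0,"az": 0,"grip": 0.785},
    {"x": 0,"y": 0,"z": 0,"ax": 0,"ay": 0,"az": 0,"grip": 0.785},
    {"x": 0,"y": 0,"z": 0,"ax": 0,"ay": 0,"az": 0,"grip": 0.785}
  ],
  "squeeze": 8
}}

```text
time_s: 16.98
tool_pos: [0.5081, -0.2981, 0.2287]
eef_rot: [-180.0, 0.0, -174.0]
ft_force: [-0.0, 0.4, -0.8]
opening: 0.0206
grasp_force: 0.0
```

```bash
python3 -c "
from h import *
d=grab('wrist','w_t');grab('side','s_t');s=manip.state();print(s['time_s'],s['tool_pos'],s['eef_rot'],s['opening'])
hs=cv2.cvtColor(d['img'],cv2.COLOR_RGB2HSV);m=((hs[...,0]<8)|(hs[...,0]>172))&(hs[...,1]>150)&(hs[...,2]>100)
n,l,st,ce=cv2.connectedComponentsWithStats(m.astype(np.uint8));o=[(st[i,4],np.round(ce[i],1).tolist(),np.round(at(d,[ce[i]],.0554)[0],4).tolist()) for i in range(1,n) if st[i,4]>15];print(o)
print(proj(d,[[.5085,-.2983,.0554]]))"
```

```text
17.075 [ 0.50831681 -0.29788673  0.22832951] [-1.79993156e+02  1.19488036e-02 -1.73955047e+02] 0.020257702489903103
[(np.int32(92), [315.0, 213.9], [0.5075, -0.2985, 0.0554]), (np.int32(126), [93.1, 470.4], [0.809, -0.5031, 0.0554])]
[[315.10772022 215.02676615]]
```

{"fn": "servo_tool", "kwargs": {
  "commands": [
    {"x": -0.5,"y": -0.5,"z": -45,"ax": 0,"ay": 0,"az": 0,"grip": 0.785},
    {"x": 0,"y": 0,"z": -45,"ax": 0,"ay": 0,"az": 0,"grip": 0.785},
    {"x": 0,"y": 0,"z": -40,"ax": 0,"ay": 0,"az": 0,"grip": 0.785},
    {"x": 0,"y": 0,"z": -25,"ax": 0,"ay": 0,"az": 0,"grip": 0.785},
    {"x": 0,"y": 0,"z": -15,"ax": 0,"ay": 0,"az": 0,"grip": 0.785},
    {"x": 0,"y": 0,"z": -7,"ax": 0,"ay": 0,"az": 0,"grip": 0.785},
    {"x": 0,"y": 0,"z": 0,"ax": 0,"ay": 0,"az": 0,"grip": 0.785},
    {"x": 0,"y": 0,"z": 0,"ax": 0,"ay": 0,"az": 0,"grip": 0.785}
  ],
  "squeeze": 8
}}

```text
time_s: 18.08
tool_pos: [0.5076, -0.2986, 0.0523]
eef_rot: [-179.9, 0.1, -174.0]
ft_force: [0.2, 0.1, 0.1]
opening: 0.02
grasp_force: 0.0
```

{"fn": "servo_tool", "kwargs": {
  "commands": [
    {"x": 0.6,"y": -6,"z": 0,"ax": 0,"ay": 0,"az": 0,"grip": 0.785},
    {"x": 0.6,"y": -6,"z": 0,"ax": 0,"ay": 0,"az": 0,"grip": 0.785},
    {"x": 0.6,"y": -6,"z": 0,"ax": 0,"ay": 0,"az": 0,"grip": 0.785},
    {"x": 0.5,"y": -5,"z": 0,"ax": 0,"ay": 0,"az": 0,"grip": 0.785},
    {"x": 0.3,"y": -3,"z": 0,"ax": 0,"ay": 0,"az": 0,"grip": 0.785},
    {"x": 0,"y": 0,"z": 0,"ax": 0,"ay": 0,"az": 0,"grip": 0.785},
    {"x": 0,"y": 0,"z": 0,"ax": 0,"ay": 0,"az": 0,"grip": 0.785}
  ],
  "squeeze": 8
}}

```text
time_s: 18.95
tool_pos: [0.5097, -0.3244, 0.0514]
eef_rot: [-180.0, 0.0, -174.0]
ft_force: [1.0, 0.1, -0.2]
opening: 0.0201
grasp_force: 0.0
```

Push on until the end stop shows in the force.

{"fn": "servo_tool", "kwargs": {
  "commands": [
    {"x": 0.1,"y": -1,"z": 0,"ax": 0,"ay": 0,"az": 0,"grip": 0.785},
    {"x": 0.1,"y": -1,"z": 0,"ax": 0,"ay": 0,"az": 0,"grip": 0.785},
    {"x": 0,"y": 0,"z": 0,"ax": 0,"ay": 0,"az": 0,"grip": 0.785}
  ],
  "squeeze": 8
}}

```text
time_s: 19.32
tool_pos: [0.5097, -0.3256, 0.0512]
eef_rot: [179.9, -0.0, -174.0]
ft_force: [-0.4, 4.8, 0.6]
opening: 0.0195
grasp_force: 2.2
```

{"fn": "servo_tool", "kwargs": {
  "commands": [
    {"x": 0,"y": 2,"z": 0,"ax": 0,"ay": 0,"az": 0,"grip": 0.75},
    {"x": 0,"y": 0,"z": 15,"ax": 0,"ay": 0,"az": 0,"grip": 0.75},
    {"x": 0,"y": 0,"z": 42,"ax": 0,"ay": 0,"az": 0,"grip": 0.75},
    {"x": 0,"y": 10,"z": 60,"ax": 0,"ay": 0,"az": 0,"grip": 0.6},
    {"x": 0,"y": 10,"z": 60,"ax": 0,"ay": 0,"az": 0,"grip": 0.45},
    {"x": 0,"y": 4,"z": 0,"ax": 0,"ay": 0,"az": 0,"grip": 0.45},
    {"x": 0,"y": 0,"z": 0,"ax": 0,"ay": 0,"az": 0,"grip": 0.45}
  ],
  "squeeze": 8
}}

```text
time_s: 20.2
tool_pos: [0.5097, -0.3002, 0.2286]
eef_rot: [-180.0, 0.0, -174.0]
ft_force: [0.1, -1.1, -0.8]
opening: 0.0509
grasp_force: 0.0
```

```bash
python3 -c "
from h import *
d=grab('wrist','w_u');e=grab('side','s_u');s=manip.state();print(s['time_s'],s['tool_pos'],s['eef_rot'],s['opening'])
def blobs(d,h0,h1,smin,vmin,z,amin=15):
    hs=cv2.cvtColor(d['img'],cv2.COLOR_RGB2HSV);H=hs[...,0].astype(int)
    m=((H>=h0)&(H<=h1) if h0<h1 else (H>=h0)|(H<=h1))&(hs[...,1]>smin)&(hs[...,2]>vmin)
    n,l,st,ce=cv2.connectedComponentsWithStats(m.astype(np.uint8))
    for i in range(1,n):
        if st[i,4]>amin: print(st[i].tolist(),np.round(ce[i],1),np.round(at(d,[ce[i]],z)[0],4))
print('ball');blobs(d,172,8,150,100,.0554)
print('yellow wrist');blobs(d,22,32,150,120,.171)
print('yellow side');blobs(e,22,32,150,120,.171)"
```

```text
20.3 [ 0.50932373 -0.30022293  0.22723957] [ 1.79929103e+02 -9.90670763e-02 -1.73980811e+02] 0.05085115663758898
ball
[287, 208, 11, 10, 89] [292.  212.5] [ 0.5099 -0.3203  0.0554]
yellow wrist
[290, 364, 14, 5, 28] [296.4 366. ] [ 0.5815 -0.305   0.171 ]
yellow side
[226, 96, 38, 40, 688] [244.6 112.5] [ 0.7    -0.3209  0.171 ]
[291, 113, 5, 7, 29] [292.9 116.2] [ 0.5827 -0.3129  0.171 ]
```

{"fn": "servo_tool", "kwargs": {
  "commands": [
    {"x": 38,"y": 0,"z": 0,"ax": 0,"ay": 0,"az": 0,"grip": 0.45},
    {"x": 37,"y": -0.8,"z": 0,"ax": 0,"ay": 0,"az": 0,"grip": 0.45},
    {"x": 0,"y": 0,"z": 0,"ax": 0,"ay": 0,"az": 0,"grip": 0.45},
    {"x": 0,"y": 0,"z": -30,"ax": 0,"ay": 0,"az": 0,"grip": 0.45},
    {"x": 0,"y": 0,"z": -30,"ax": 0,"ay": 0,"az": 0,"grip": 0.45},
    {"x": 0,"y": 0,"z": 0,"ax": 0,"ay": 0,"az": 0,"grip": 0.45},
    {"x": 0,"y": 0,"z": 0,"ax": 0,"ay": 0,"az": 0,"grip": 1},
    {"x": 0,"y": 0,"z": 0,"ax": 0,"ay": 0,"az": 0,"grip": 1},
    {"x": 0,"y": 0,"z": 0,"ax": 0,"ay": 0,"az": 0,"grip": 1},
    {"x": 0,"y": 0,"z": 0,"ax": 0,"ay": 0,"az": 0,"grip": 1}
  ],
  "squeeze": 8
}}

```text
time_s: 21.55
tool_pos: [0.5852, -0.3009, 0.1692]
eef_rot: [-180.0, 0.1, -174.0]
ft_force: [0.2, 3.6, 4.2]
opening: 0.0237
grasp_force: 8.0
```

{"fn": "servo_tool", "kwargs": {
  "commands": [
    {"x": 0,"y": 0,"z": 0,"ax": 0,"ay": 0,"az": 0,"grip": 1},
    {"x": 0,"y": 0,"z": 0,"ax": 0,"ay": 0,"az": 0,"grip": 1}
  ],
  "squeeze": 8
}}

```text
time_s: 21.8
tool_pos: [0.5854, -0.301, 0.1691]
eef_rot: [-180.0, 0.1, -174.0]
ft_force: [-0.3, 2.8, 6.0]
opening: 0.0241
grasp_force: 8.0
```

Gripped again; now the reversed arc.

{"fn": "servo_tool", "kwargs": {
  "commands": [
    {"x": -16,"y": -1.7,"z": 3.8,"ax": 0,"ay": 0,"az": 0,"grip": 1},
    {"x": -20.2,"y": -2.2,"z": 0.9,"ax": 0,"ay": 0,"az": 0,"grip": 1},
    {"x": -20,"y": -2.1,"z": -3,"ax": 0,"ay": 0,"az": 0,"grip": 1},
    {"x": -19.1,"y": -2.1,"z": -6.7,"ax": 0,"ay": 0,"az": 0,"grip": 1},
    {"x": -17.5,"y": -1.9,"z": -10.2,"ax": 0,"ay": 0,"az": 0,"grip": 1},
    {"x": 0,"y": 0,"z": 0,"ax": 0,"ay": 0,"az": 0,"grip": 1}
  ],
  "squeeze": 8
}}

```text
time_s: 22.55
tool_pos: [0.4904, -0.3112, 0.1529]
eef_rot: [179.9, -0.1, -174.0]
ft_force: [-2.2, 1.4, 1.7]
opening: 0.0239
grasp_force: 8.0
```

{"fn": "servo_tool", "kwargs": {
  "commands": [
    {"x": -15.2,"y": -1.6,"z": -13.3,"ax": 0,"ay": 0,"az": 0,"grip": 1},
    {"x": -12.4,"y": -1.3,"z": -16,"ax": 0,"ay": 0,"az": 0,"grip": 1},
    {"x": -9.2,"y": -1,"z": -18.1,"ax": 0,"ay": 0,"az": 0,"grip": 1},
    {"x": -5.7,"y": -0.6,"z": -19.5,"ax": 0,"ay": 0,"az": 0,"grip": 1},
    {"x": -1.5,"y": -0.2,"z": -15,"ax": 0,"ay": 0,"az": 0,"grip": 1},
    {"x": 0,"y": 0,"z": -3,"ax": 0,"ay": 0,"az": 0,"grip": 1},
    {"x": 0,"y": 0,"z": 0,"ax": 0,"ay": 0,"az": 0,"grip": 1}
  ],
  "squeeze": 8
}}

```text
time_s: 23.42
tool_pos: [0.4479, -0.3158, 0.0683]
eef_rot: [180.0, -0.1, -174.0]
ft_force: [-4.9, -1.1, -0.4]
opening: 0.0242
grasp_force: 8.0
```

{"fn": "servo_tool", "kwargs": {
  "commands": [
    {"x": -0.5,"y": 0,"z": 0,"ax": 0,"ay": 0,"az": 0,"grip": 0.45},
    {"x": 0,"y": 0,"z": 0,"ax": 0,"ay": 0,"az": 0,"grip": 0.45},
    {"x": 0,"y": 0,"z": 0,"ax": 0,"ay": 0,"az": 0,"grip": 0.45},
    {"x": 0,"y": 0,"z": 22,"ax": 0,"ay": 0,"az": 0,"grip": 0.45},
    {"x": 0,"y": 0,"z": 20,"ax": 0,"ay": 0,"az": 0,"grip": 0.6},
    {"x": 0,"y": 0,"z": 0,"ax": 0,"ay": 0,"az": 0,"grip": 1},
    {"x": 0,"y": 0,"z": 0,"ax": 0,"ay": 0,"az": 0,"grip": 1},
    {"x": 0,"y": 0,"z": 0,"ax": 0,"ay": 0,"az": 0,"grip": 1},
    {"x": 0,"y": 0,"z": 0,"ax": 0,"ay": 0,"az": 0,"grip": 1}
  ],
  "squeeze": 8
}}

```text
time_s: 24.55
tool_pos: [0.4474, -0.3157, 0.1098]
eef_rot: [180.0, -0.0, -174.0]
ft_force: [-0.8, 0.0, 0.6]
opening: 0.0057
grasp_force: 0.0
```

{"fn": "servo_tool", "kwargs": {
  "commands": [
    {"x": 0,"y": 0,"z": -16,"ax": 0,"ay": 0,"az": 0,"grip": 1},
    {"x": 0,"y": 0,"z": -8,"ax": 0,"ay": 0,"az": 0,"grip": 1},
    {"x": 0,"y": 0,"z": -4,"ax": 0,"ay": 0,"az": 0,"grip": 1},
    {"x": 0,"y": 0,"z": -3,"ax": 0,"ay": 0,"az": 0,"grip": 1},
    {"x": 0,"y": 0,"z": -2,"ax": 0,"ay": 0,"az": 0,"grip": 1},
    {"x": 0,"y": 0,"z": 0,"ax": 0,"ay": 0,"az": 0,"grip": 1}
  ],
  "squeeze": 8
}}

```text
time_s: 25.3
tool_pos: [0.4477, -0.3159, 0.0774]
eef_rot: [-180.0, 0.0, -174.0]
ft_force: [-1.2, -0.2, 1.0]
opening: 0.0005
grasp_force: 0.0
```

{"fn": "servo_tool", "kwargs": {
  "commands": [
    {"x": 0,"y": 0,"z": -1,"ax": 0,"ay": 0,"az": 0,"grip": 1},
    {"x": 0,"y": 0,"z": -1,"ax": 0,"ay": 0,"az": 0,"grip": 1},
    {"x": 0,"y": 0,"z": 0,"ax": 0,"ay": 0,"az": 0,"grip": 1}
  ],
  "squeeze": 8
}}

```text
time_s: 25.68
tool_pos: [0.4478, -0.3161, 0.0765]
eef_rot: [-180.0, 0.0, -174.0]
ft_force: [-4.4, 2.8, 12.9]
opening: 0.0003
grasp_force: 6.6
```

Firm stop at 76.5 mm, which is the handle top when shut. Withdraw and check with the last picture.

{"fn": "servo_tool", "kwargs": {
  "commands": [
    {"x": 0,"y": 0,"z": 20,"ax": 0,"ay": 0,"az": 0,"grip": 1},
    {"x": 0,"y": 0,"z": 60,"ax": 0,"ay": 0,"az": 0,"grip": 1},
    {"x": 0,"y": 0,"z": 60,"ax": 0,"ay": 0,"az": 0,"grip": 1},
    {"x": 0,"y": 0,"z": 60,"ax": 0,"ay": 0,"az": 0,"grip": 1},
    {"x": 0,"y": 0,"z": 0,"ax": 0,"ay": 0,"az": 0,"grip": 1},
    {"x": 0,"y": 0,"z": 0,"ax": 0,"ay": 0,"az": 0,"grip": 1}
  ],
  "squeeze": 8
}}

```text
time_s: 26.42
tool_pos: [0.4473, -0.3156, 0.2745]
eef_rot: [180.0, -0.0, -174.0]
ft_force: [-0.4, 0.2, -0.7]
opening: 0.0005
grasp_force: 0.0
```

```bash
python3 -c "
from h import *
grab('side','s_f');grab('scene','c_f')
a=cv2.imread('pics/s_f.png');b=cv2.imread('pics/c_f.png')
t=[a[330:430,235:395],a[120:220,250:410],b[160:260,390:550],b[160:360,130:450]]
t=[cv2.resize(x,(400,250),interpolation=cv2.INTER_CUBIC) for x in t]
cv2.imwrite('pics/f.png',np.vstack([np.hstack(t[:2]),np.hstack(t[2:])]))"
```

```text
(no output)
```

View pics/f.png

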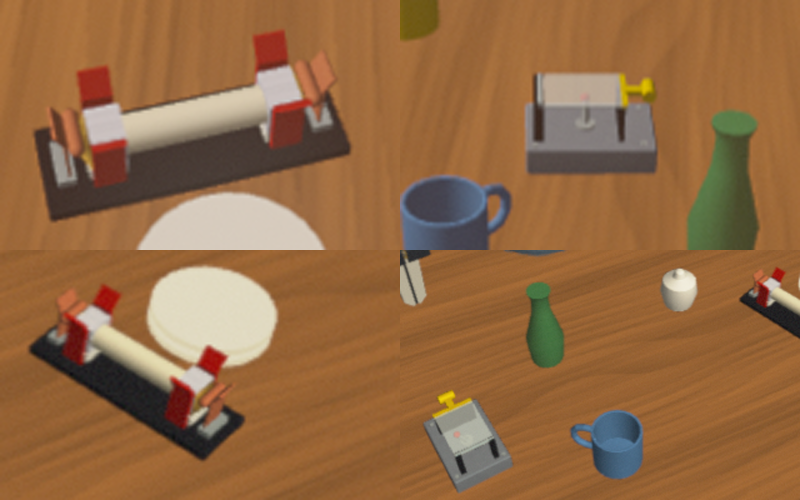

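The lamp is seated level at (185,120) with both clips over its ends. The toggle now leans the other way, the guard is shut, and the crockery has not moved.

```bash
python3 -c "
from station import manip
print(manip.job_done())"
```

```text
the job is handed in; nothing more can be done
None
```

The job is handed in at about 27 s of the 72 s: the lamp is pressed home in both clips, the red toggle is flipped to its other side, the guard is shut again, and the crockery stands as it was. No verdict came back.

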